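# Find the floodlight's hidden battery-door catch by feel

### The arm

A 6-joint arm with a two-finger parallel gripper is mounted at the origin on the work surface. World frame = base frame: x ahead of the robot, y to its left, z up, the work surface at z = 0. Lengths are in m, angles in rad, forces in N, time in s.
With the tool pointing down it reaches from about 0.275 to 0.875 m from the base axis. Payload 12.5 kg.
Tool frame: the origin (TCP) lies at the very end of the fingers, on their centre line; the grasp point (between the pads) lies 19 mm behind it; z points along the fingers, y is the direction in which the jaws open and shut (so a half turn about z gives the same grasp; the last joint's range is limited). The gripper opens to 85 mm and grips with 20 to 120 N. Pads are 22 mm wide; open, the fingers measure 114 mm over their backs; the gripper's body (76 mm by 85 mm) begins 54 mm behind the grasp point. The pads swing forward as they close: fully open they stand 13 mm farther back than shut.
Start: joints at [-1.25, 0.351, 1.652, -0, 1.139, -0.085], TCP at [0.217, -0.505, 0.231] pointing down, gripper open.
Joint ranges: [-2.75, 2.75], [-0.79, 2.1], [0.01, 2.65], [-1.57, 4.71], [0.07, 3.14], [-2.87, 2.87]. Speed limits (rad/s): [2.22, 2.22, 2.79, 3.14, 3.14, 3.14].

### API

Orientations are given as a unit quaternion [x, y, z, w].
In Python, from workcell import env, get_image, camera_model, ticket, nets gives the robot as it stands.
- The arm moves only by the tool send_rows, never from a script. Its argument "rows" is a list that holds one entry, the list of rows, each a list of 7 numbers: the shift along the tool's x, y, z in mm, then the turn, a rotation vector about the tool's x, y, z in degrees, then the closure, from 0 (fully open) to 1 (shut). In form: [[[x, y, z, ax, ay, az, hand], ...]]. A call has 1 to 5 rows; each row shifts and turns the commanded pose from where the row before left it, along the tool's axes as they then stand; what a row does not reach is not made up. A row lasts 1/12 s, in which the tool goes at most 41.7 mm and 7.16 degrees, less where a joint would pass 70% of its speed; a pose out of reach is approached as far as the arm can. A call is refused whole if a number of a shift passes 41.7 or a number of a turn 7.16, either way. A call with a gripper value outside its range is refused whole. The fingers move at their own pace and stop on an object; the grip force is fixed at half the most. Time passes only in rows, so rows that do not move let the fingers close. It gives the time, the measured TCP pose, the force and the opening at its end, in the units of the state.
- env.get_obs(): the state, without advancing time (a new reading comes with each control period).
- get_image(name): name is "scene" or "top" or "wrist"; returns the picture (480x640x3 uint8, red, green, blue); there is no depth.
- camera_model(name): a dict with "fovy" (degrees; the focal length in pixels is half the picture's height over the tangent of half this angle, whatever the lens; pixels are square), "cx", "cy" (the principal point, pixels), "R" (3x3) and "t" (3): a world point X has camera coordinates R X + t; the wrist camera has in their place "T_tool_cam" (4x4, takes a point from camera to tool coordinates, whose origin is the TCP and whose axes are the flange's). Camera axes: x right, y down, z forward; pixel columns grow to the right and rows downward; lengths in m; the calibration is good to about 2 mm. A picture is of the moment at which its call begins: read the wrist's pose just before it. camera_model takes no time and is no camera call.
- ticket.hand_in(): hands the job in, once; it reports no verdict.
Trained networks look in the newest picture that a camera, given by its name, has taken for a name from the list of things; names that differ only in an ending like _2 or _b are one class to them, and where a whole thing is asked for, a point or a joint stands for the part that bears it (a point fixed in the world has none). Each returns a list of dicts, best first, with "conf" (0 to 1); they miss things now and then, are a little off and sometimes report something else, mostly with a low value. They report only what shows in the picture. A call takes as long as a camera call.
- nets.look_for(camera, query): "point" ([column, row] in pixels, amid what is visible of it).
The state is a dict: "time": time; "joints": joint angles; "qd": joint speeds; "joint_efforts": joint torques, N m; "ee_pos": TCP position; "eef_rot": TCP orientation; "force": force on the tool from outside, world axes, zero at the start; "torque": the same for the moment, N m; "grip_width": opening from 0.0 (shut) to 1.0 (fully open).
Only numpy, scipy, OpenCV 4.12 (cv2) and the standard library are available. Lean on these libraries where they do the work, as an engineer would, in place of code of your own. Each camera call takes 0.05 s, during which the arm holds its last target.

### The job

The floodlight lying on its face has five identical round rubber caps sunk in its back panel: four are dead plugs and one is the release for the battery door. With shut fingertips feel gently from cap to cap for the one that gives, press it fully home so that the battery door pops up and stays up, then move clear. Do not touch the battery door itself, and leave the loose things on the bench and on the lamp where they are.

Things in the scene. Friction and masses are not known exactly. Their poses are not given: they have to be found in the camera images.
- lamp: point floodlight, fixed, lying on its face so that its flat grey back panel is up. Casing 230 (its x) x 340 (its y), panel level, 70 above the bench; a carrying tube of 18 diameter lies round its far end at bench height (up to 20 beside the long sides, 50 beyond the far end). Origin on the bench under the casing's centre; its x points from the strip of five caps (the side nearer the robot) to the battery door's hinge, y along the row of caps, z up. Sizes in mm here and below
- recess1 (a point): top centre of round black rubber cap 1 of 5, counted from the panel's -y end: lamp x -70, y -120, z 68; does not sink with the cap. Each cap is 49 across in a 50 hole, its top 2 below the panel. All look alike; four are dead plugs that yield springily (about 1 mm per 6 N, 3 mm at most) and come back up, one (a different place each time) is the catch
- recess2 (a point): top centre of round black rubber cap 2 of 5, counted from the panel's -y end: lamp x -70, y -60, z 68; does not sink with the cap. Looks just like cap 1
- recess3 (a point): top centre of round black rubber cap 3 of 5, counted from the panel's -y end: lamp x -70, y 0, z 68; does not sink with the cap. Looks just like cap 1
- recess4 (a point): top centre of round black rubber cap 4 of 5, counted from the panel's -y end: lamp x -70, y 60, z 68; does not sink with the cap. Looks just like cap 1
- recess5 (a point): top centre of round black rubber cap 5 of 5, counted from the panel's -y end: lamp x -70, y 120, z 68; does not sink with the cap. Looks just like cap 1
- catch (a joint): how far the release catch has been pushed straight down, in m: 0 at the start, 0.007 fully home against its stop. It takes about 5 to 8 N to move (the push of a finger), has no return spring, and stays where it is left. In its hole there is room for a fingertip up to 49 across to follow it down; fully home its top is 9 below the panel
- battery_door: battery door, grey ribbed plate 111 (x) x 206 (y) x 6 flush in the panel's far half, its free edge 57 beyond the line of cap centres. Origin on its hinge at the far edge, lamp x 98, at panel height; its z is straight up while it is shut. A linkage in the lamp raises it in step with the catch: its free edge tips up and away from the caps, to 0.5 rad (free edge about 55 above the panel) with the catch fully home, and it stays there
- spare_battery: loose spare battery pack, black block 75 x 110 x 60 with a grey contact block on top, beside the lamp; origin under its centre. Sizes in mm
- screwdriver: loose screwdriver lying on the bench between the robot and the lamp, wooden handle, 200 long; bystander. Sizes in mm
- scraper: loose flat scraper with a wooden handle lying beside the lamp, 280 long; bystander. Sizes in mm
- screw_jar: loose small jar of screws, 40 across and 45 high, standing on the lamp's back panel beside the battery door; origin under its centre. Sizes in mm
- tape_roll: loose roll of tape lying flat, 100 across and 24 high; bystander. Sizes in mm
- paint_tin: loose paint tin, 86 across and 100 high, beside the lamp; bystander. Sizes in mm
- sanding_block: loose cork sanding block 100 x 65 x 28, between the robot and the lamp; bystander. Sizes in mm

How it is judged:
By the outcome, as a careful person would: the job done as asked, in the order asked, and still so for the second after the job is handed in, with the robot touching nothing.
It also fails if it takes over 51 s, if anything falls off the work surface, if the arm or the gripper's body presses on something with over 40 N, if the wrist force passes 120 N, or if a joint passes its speed limit or range.

## Working session

There is one attempt and no reset: what is moved stays moved. The work goes in short steps, Python scripts to look and compute and a tool call to move; the robot and the scene stay as the last step left them, time stands still between calls to the robot, and variables do not carry over. Pictures are saved under pics/ and viewed, and the job is handed in when it is done.

Besides the shell and the picture viewer there is one more tool, called after "Request:" by a JSON object that holds its "method" and its "body", one argument or row to a line. send_rows: Moves the arm, as the interface text tells. Its arguments: {"type":"object","properties":{"rows":{"type":"array","items":{"type":"array","items":{"type":"array","items":{"type":"number"}}}}},"required":["rows"]}

```bash
mkdir -p pics; python3 - <<'E'
from workcell import env,get_image,camera_model,nets
import cv2
print(env.get_obs())
for c in ["scene","top"]:
    im=get_image(c); cv2.imwrite(f"pics/{c}0.png",im[:,:,::-1])
    m=camera_model(c); print(c,m)
    for q in ["recess1","battery_door","lamp","screw_jar"]:
        print(q,[(r['conf'],r['point']) for r in nets.look_for(c,q)][:6])
E
```

```text
{'time': 0.0, 'joints': array([-1.24958445e+00,  3.51235896e-01,  1.65242455e+00,  1.38695221e-05,
        1.13908942e+00, -8.46172152e-02]), 'qd': array([ 0.00040362,  0.00016076, -0.00214165, -0.00098524, -0.00038793,
       -0.00101252]), 'joint_efforts': array([ 2.81384921e-03, -5.06097865e+01, -2.91409063e+01,  9.34586024e-05,
        4.48568724e-03, -1.06043285e-05]), 'ee_pos': array([ 0.21704335, -0.5050066 ,  0.23075843]), 'eef_rot': array([ 9.79483807e-01,  2.01522052e-01, -6.20356051e-05, -5.75308850e-04]), 'force': array([-0.83076695, -0.19271589,  0.22181926]), 'torque': array([ 0.00083477, -0.00481145, -0.01598074]), 'grip_width': 1.001938905172256}
scene {'fovy': 52.07720726863801, 'cx': 326.61764891509824, 'cy': 247.0437173525617, 'R': array([[-0.3801617 ,  0.9248501 , -0.01137449],
       [ 0.79394617,  0.31999534, -0.51696466],
       [-0.47447504, -0.2055609 , -0.85593116]]), 't': array([ 0.19107818, -0.3678514 ,  1.43846232])}
recess1 [(0.71, [272.4, 278.0])]
battery_door [(0.65, [271.8, 275.2])]
lamp [(0.96, [276.9, 275.6])]
screw_jar [(0.93, [327.6, 284.5])]
top {'fovy': 57.65636088729029, 'cx': 317.78111374842234, 'cy': 239.05104893415321, 'R': array([[-0.02688885, -0.99958997,  0.00984268],
       [-0.99194821,  0.02546173, -0.12405826],
       [ 0.12375678, -0.01309921, -0.99222612]]), 't': array([0.00672042, 0.51675447, 0.82120484])}
recess1 [(0.96, [359.5, 196.0]), (0.5, [469.4, 158.7])]
battery_door [(0.78, [358.8, 183.8]), (0.56, [360.3, 196.2])]
lamp [(0.88, [359.1, 193.8]), (0.68, [377.4, 290.4]), (0.53, [474.4, 278.7])]
screw_jar []
```

View pics/top0.png

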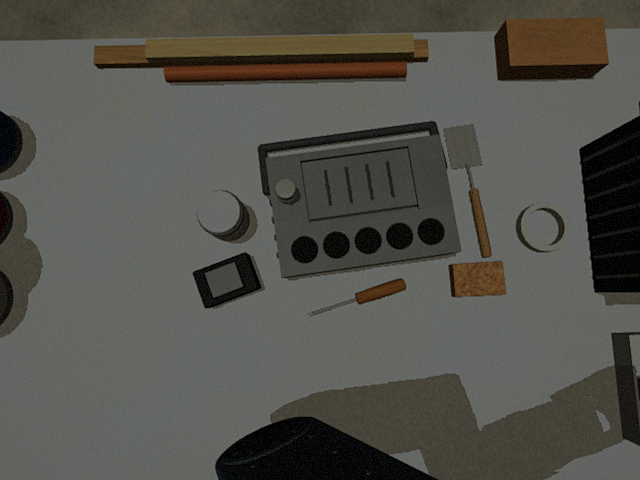

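View pics/scene0.png

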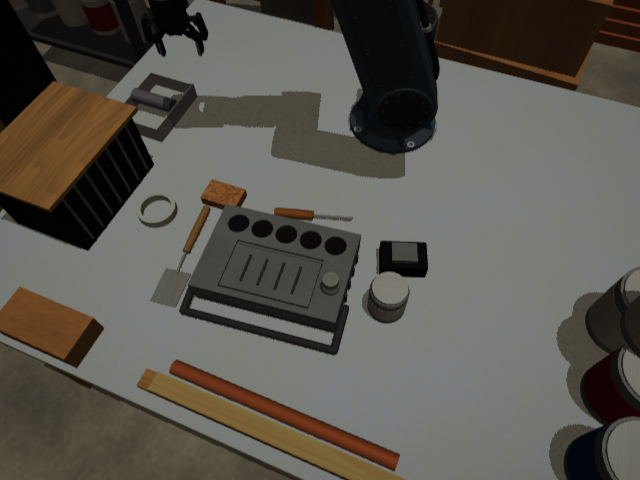

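The top view shows the five caps at about (305,249) to (431,231), with cap 1 at the right (-y) end. The jar is at (287,190), and the lamp is turned about 8°. In the scene view the caps run from (238,223) (cap 1) to (336,245). Next I'll find the blob centroids and back-project them.

```bash
cat > h.py <<'E'
import numpy as np,cv2
from workcell import camera_model
def back(c,uv,z):
    m=camera_model(c); f=240/np.tan(np.radians(m['fovy'])/2)
    R=np.array(m['R']);t=np.array(m['t'])
    d=R.T@np.array([(uv[0]-m['cx'])/f,(uv[1]-m['cy'])/f,1]); o=-R.T@t
    return o+d*(z-o[2])/d[2]
E
python3 - <<'E'
from h import *
seeds={"top":[(431.5,231.5),(400,236),(368.5,240),(336.5,244),(305,249)],"scene":[(238,223),(262,228),(287,234),(311,240),(336,245)]}
for c,ss in seeds.items():
    g=cv2.imread(f"pics/{c}0.png",0)
    g=cv2.GaussianBlur(g,(0,0),.7)
    P=[]
    for s in ss:
        x,y=map(int,s); v=g[y,x]; 
        th=(int(v)+int(g[y-15:y+16,x-17:x+18].max()))/2*0.75
        n,l,st,ce=cv2.connectedComponentsWithStats((g<th).astype('uint8'))
        i=l[y,x]; p=back(c,ce[i],0.068); P.append(p[:2]); print(c,ce[i].round(1),st[i],th,p.round(4))
    P=np.array(P); a=np.array([-120,-60,0,60,120])/1000
    k=np.polyfit(a,P,1); d=k[0]/np.linalg.norm(k[0]);print("centre",k[1],"scale",np.linalg.norm(k[0]),"yaw deg",np.degrees(np.arctan2(-d[0],d[1])))
E
```

```text
top [430.6 231.2] [418 218  26  27 542] 30.75 [ 0.5218 -0.2192  0.068 ]
top [399.2 235.6] [386 223  27  26 543] 30.375 [ 0.5148 -0.1595  0.068 ]
top [367.6 240.3] [355 227  26  27 548] 32.25 [ 0.5076 -0.0998  0.068 ]
top [336.  244.6] [323 232  27  26 542] 29.625 [ 0.501  -0.0401  0.068 ]
top [304.2 249.3] [291 236  27  27 549] 31.125 [0.4937 0.0194 0.068 ]
centre [ 0.5077722  -0.09982023] scale 1.0011385063603142 yaw deg 6.69386108132642
scene [238.3 222.7] [228 214  22  19 315] 50.25 [ 0.5227 -0.2198  0.068 ]
scene [261.8 228.3] [251 220  22  18 311] 46.875 [ 0.5162 -0.1603  0.068 ]
scene [286.  233.9] [276 226  21  17 297] 36.75 [ 0.5091 -0.1002  0.068 ]
scene [310.3 239.7] [299 230  23  20 342] 49.5 [ 0.5022 -0.0406  0.068 ]
scene [335.  245.4] [324 236  23  20 355] 50.25 [0.4952 0.019  0.068 ]
centre [ 0.50908923 -0.10040279] scale 1.0019315773830657 yaw deg 6.588782606615855
```

Both cameras agree to within 1.5 mm. Cap 1 is at (0.5225,-0.2195), cap 3 is at (0.5085,-0.100), yaw is 6.65° and the spacing is correct. First I'll turn the tool into line with the lamp while shutting the fingers.

Request:
{"method": "send_rows", "body": {
  "rows": [
    [[0, 0, 0, 0, 0, 5.5, 1], [0, 0, 0, 0, 0, 5.5, 1], [0, 0, 0, 0, 0, 5.6, 1], [20, -30, 0, 0, 0, 0, 1], [20, -30, 0, 0, 0, 0, 1]]
  ]
}}

```text
time: 0.92
ee_pos: [0.2497, -0.4409, 0.2309]
eef_rot: [0.998, 0.057, 0.0, -0.0]
force: [0.7, -0.2, 1.2]
grip_width: 0.302
```

Request:
{"method": "send_rows", "body": {
  "rows": [
    [[27, -20, 0, 0, 0, 0, 1], [27, -20, 0, 0, 0, 0, 1], [27, -20, 0, 0, 0, 0, 1], [27, -20, 0, 0, 0, 0, 1], [27, -20, 0, 0, 0, 0, 1]]
  ]
}}

```text
time: 1.33
ee_pos: [0.3734, -0.3248, 0.2315]
eef_rot: [0.998, 0.058, 0.0, 0.0]
force: [0.4, -0.4, -0.2]
grip_width: 0.0
```

Request:
{"method": "send_rows", "body": {
  "rows": [
    [[27, -20, 15, 0, 0, 0, 1], [27, -20, 20, 0, 0, 0, 1], [27, -20, 20, 0, 0, 0, 1], [27, -20, 20, 0, 0, 0, 1], [0, 0, 0, 0, 0, 0, 1]]
  ]
}}

```text
time: 1.75
ee_pos: [0.472, -0.23, 0.153]
eef_rot: [0.998, 0.06, -0.002, -0.002]
force: [0.2, 0.3, 0.0]
grip_width: 0.0
```

```bash
cat > d.py <<'E'
import numpy as np,sys
from workcell import env
from scipy.spatial.transform import Rotation as R
def delta(cap,z):
    o=env.get_obs(); a=np.radians(6.65); y=np.array([-np.sin(a),np.cos(a)])
    t=np.r_[np.array([.5085,-.1001])+y*(cap-3)*.06,z]
    M=R.from_quat(o['eef_rot'])
    print('t',round(o['time'],2),'pos',np.round(o['ee_pos'],4),'F',np.round(o['force'],1),'w',round(o['grip_width'],3),'xdir',np.degrees(np.arctan2(M.as_matrix()[1,0],M.as_matrix()[0,0])).round(2),'zdir',M.as_matrix()[:,2].round(4))
    print('to target, tool mm',(M.inv().apply(t-o['ee_pos'])*1000).round(1))
if __name__=="__main__": delta(int(sys.argv[1]),float(sys.argv[2]))
E
python3 d.py 1 0.08
```

```text
t 1.75 pos [ 0.472 -0.23   0.153] F [0.2 0.3 0. ] w 0.0 xdir 6.84 zdir [-0.0032  0.0029 -1.    ]
to target, tool mm [51.5 -4.4 72.8]
```

Request:
{"method": "send_rows", "body": {
  "rows": [
    [[25, -2, 20, 0, 0, 0, 1], [26, -2, 20, 0, 0, 0, 1], [0, 0, 20, 0, 0, 0, 1], [0, 0, 0, 0, 0, 0, 1], [0, 0, 0, 0, 0, 0, 1]]
  ]
}}

```text
time: 2.17
ee_pos: [0.5199, -0.2243, 0.096]
eef_rot: [0.998, 0.058, -0.001, -0.001]
force: [-0.5, 0.7, 0.8]
grip_width: -0.001
```

```bash
python3 d.py 1 0.08; python3 - <<'E'
from workcell import get_image
import cv2
for c in ["wrist","top"]: cv2.imwrite(f"pics/{c}1.png",get_image(c)[:,:,::-1])
E
```

```text
t 2.17 pos [ 0.5199 -0.2243  0.096 ] F [-0.5  0.7  0.8] w -0.001 xdir 6.65 zdir [-1.9e-03  9.0e-04 -1.0e+00]
to target, tool mm [ 3.1 -4.6 16. ]
```

View pics/wrist1.png

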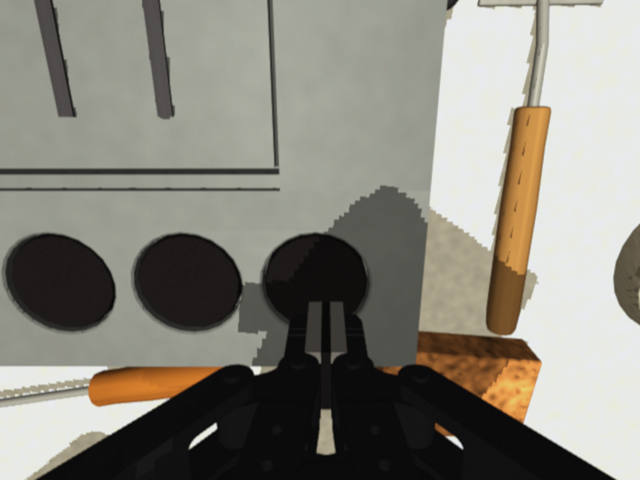

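View pics/top1.png

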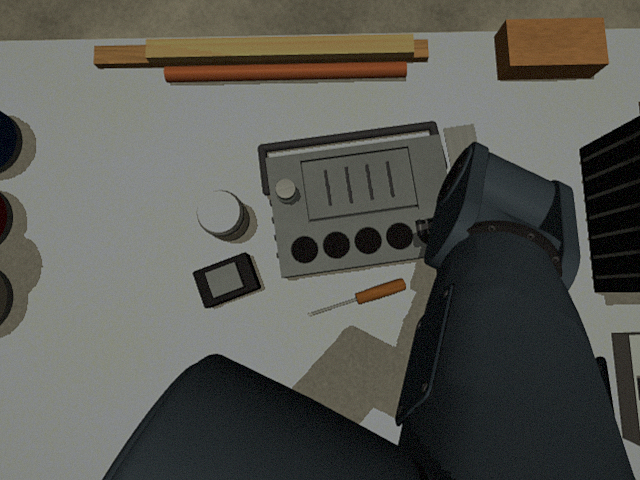

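The wrist view shows the fingertips just short of cap 1 at (316,280), which matches the numbers. I'll centre the tool and come down to just above the cap.

Request:
{"method": "send_rows", "body": {
  "rows": [
    [[3, -4.5, 5, 0, 0, 0, 1], [0, 0, 10, 0, 0, 0, 1], [0, 0, 5, 0, 0, 0, 1], [0, 0, 0, 0, 0, 0, 1], [0, 0, 0, 0, 0, 0, 1]]
  ]
}}

```text
time: 2.68
ee_pos: [0.5228, -0.2194, 0.076]
eef_rot: [0.998, 0.058, -0.0, -0.0]
force: [0.1, 0.0, -0.4]
grip_width: -0.003
```

```bash
python3 d.py 1 0.068
```

```text
t 2.68 pos [ 0.5228 -0.2194  0.076 ] F [ 0.1  0.  -0.4] w -0.003 xdir 6.65 zdir [-7.e-04  3.e-04 -1.e+00]
to target, tool mm [-0.4 -0.2  8. ]
```

Request:
{"method": "send_rows", "body": {
  "rows": [
    [[0, 0, 4, 0, 0, 0, 1], [0, 0, 3, 0, 0, 0, 1], [0, 0, 1, 0, 0, 0, 1], [0, 0, 0, 0, 0, 0, 1], [0, 0, 0, 0, 0, 0, 1]]
  ]
}}

```text
time: 3.1
ee_pos: [0.5231, -0.2195, 0.0683]
eef_rot: [0.998, 0.058, -0.0, -0.0]
force: [0.8, -0.2, 0.1]
grip_width: 0.001
```

Request:
{"method": "send_rows", "body": {
  "rows": [
    [[0, 0, 0.5, 0, 0, 0, 1], [0, 0, 0.5, 0, 0, 0, 1], [0, 0, 0, 0, 0, 0, 1], [0, 0, 0, 0, 0, 0, 1]]
  ]
}}

```text
time: 3.43
ee_pos: [0.5232, -0.2195, 0.0676]
eef_rot: [0.998, 0.058, 0.0, 0.0]
force: [-0.6, -0.1, 2.8]
grip_width: -0.001
```

Request:
{"method": "send_rows", "body": {
  "rows": [
    [[0, 0, 0.5, 0, 0, 0, 1], [0, 0, 0.5, 0, 0, 0, 1], [0, 0, 0, 0, 0, 0, 1], [0, 0, 0, 0, 0, 0, 1]]
  ]
}}

```text
time: 3.77
ee_pos: [0.5232, -0.2195, 0.0668]
eef_rot: [0.998, 0.058, 0.0, 0.0]
force: [-2.6, 0.6, 7.4]
grip_width: 0.005
```

Request:
{"method": "send_rows", "body": {
  "rows": [
    [[0, 0, 0.5, 0, 0, 0, 1], [0, 0, 0.5, 0, 0, 0, 1], [0, 0, 0, 0, 0, 0, 1], [0, 0, 0, 0, 0, 0, 1]]
  ]
}}

```text
time: 4.1
ee_pos: [0.5232, -0.2195, 0.0661]
eef_rot: [0.998, 0.058, 0.0, 0.0]
force: [-3.7, 1.2, 11.7]
grip_width: -0.002
```

Cap 1 reads 11.7 N at 1.9 mm and still rising at 6 N/mm, so it's a dead plug. Moving to cap 2.

Request:
{"method": "send_rows", "body": {
  "rows": [
    [[0, 0, -15, 0, 0, 0, 1], [0, -20, 0, 0, 0, 0, 1], [0, -20, 0, 0, 0, 0, 1], [0, -20, 0, 0, 0, 0, 1], [0, 0, 0, 0, 0, 0, 1]]
  ]
}}

```text
time: 4.52
ee_pos: [0.5153, -0.1572, 0.08]
eef_rot: [0.998, 0.059, -0.001, -0.001]
force: [0.5, -0.1, 0.8]
grip_width: -0.005
```

Request:
{"method": "send_rows", "body": {
  "rows": [
    [[0, 0, 0, 0, 0, 0, 1], [0, 0, 5, 0, 0, 0, 1], [0, 0, 0, 0, 0, 0, 1], [0, 0, 0, 0, 0, 0, 1]]
  ]
}}

```text
time: 4.85
ee_pos: [0.516, -0.1605, 0.0748]
eef_rot: [0.998, 0.058, -0.0, -0.0]
force: [0.7, 0.6, -0.1]
grip_width: -0.002
```

```bash
python3 d.py 2 0.068
```

```text
t 4.85 pos [ 0.516  -0.1605  0.0748] F [ 0.7  0.6 -0.1] w -0.002 xdir 6.6 zdir [-6.e-04  2.e-04 -1.e+00]
to target, tool mm [-0.4 -0.8  6.8]
```

Request:
{"method": "send_rows", "body": {
  "rows": [
    [[0, -0.5, 4, 0, 0, 0, 1], [0, 0, 3, 0, 0, 0, 1], [0, 0, 1, 0, 0, 0, 1], [0, 0, 0, 0, 0, 0, 1], [0, 0, 0, 0, 0, 0, 1]]
  ]
}}

```text
time: 5.27
ee_pos: [0.5161, -0.1596, 0.0674]
eef_rot: [0.998, 0.058, -0.0, 0.0]
force: [-1.2, -2.0, 4.4]
grip_width: -0.002
```

Request:
{"method": "send_rows", "body": {
  "rows": [
    [[0, 0, 0.5, 0, 0, 0, 1], [0, 0, 0.5, 0, 0, 0, 1], [0, 0, 0, 0, 0, 0, 1], [0, 0, 0, 0, 0, 0, 1]]
  ]
}}

```text
time: 5.6
ee_pos: [0.5161, -0.1596, 0.0667]
eef_rot: [0.998, 0.058, 0.0, 0.0]
force: [-2.7, -1.3, 7.6]
grip_width: -0.002
```

Request:
{"method": "send_rows", "body": {
  "rows": [
    [[0, 0, 0.5, 0, 0, 0, 1], [0, 0, 0.5, 0, 0, 0, 1], [0, 0, 0, 0, 0, 0, 1], [0, 0, 0, 0, 0, 0, 1]]
  ]
}}

```text
time: 5.93
ee_pos: [0.5161, -0.1597, 0.066]
eef_rot: [0.998, 0.058, 0.0, 0.0]
force: [-4.8, -0.9, 11.8]
grip_width: -0.0
```

Cap 2 behaves the same way, so it's dead too. On to cap 3.

Request:
{"method": "send_rows", "body": {
  "rows": [
    [[0, 0, -15, 0, 0, 0, 1], [0, -20, 0, 0, 0, 0, 1], [0, -20, 0, 0, 0, 0, 1], [0, -20, 0, 0, 0, 0, 1], [0, 0, 0, 0, 0, 0, 1]]
  ]
}}

```text
time: 6.35
ee_pos: [0.5083, -0.0972, 0.08]
eef_rot: [0.998, 0.059, -0.001, -0.0]
force: [-0.0, -0.8, -0.1]
grip_width: -0.001
```

Request:
{"method": "send_rows", "body": {
  "rows": [
    [[0, 0, 0, 0, 0, 0, 1], [0, 0, 5, 0, 0, 0, 1], [0, 0, 0, 0, 0, 0, 1], [0, 0, 0, 0, 0, 0, 1]]
  ]
}}

```text
time: 6.68
ee_pos: [0.509, -0.1004, 0.0748]
eef_rot: [0.998, 0.058, -0.0, -0.0]
force: [-0.6, -0.8, -0.6]
grip_width: 0.005
```

```bash
python3 d.py 3 0.068
```

```text
t 6.68 pos [ 0.509  -0.1004  0.0748] F [-0.6 -0.8 -0.6] w 0.005 xdir 6.6 zdir [-6.e-04  2.e-04 -1.e+00]
to target, tool mm [-0.5 -0.3  6.8]
```

Request:
{"method": "send_rows", "body": {
  "rows": [
    [[0, 0, 4, 0, 0, 0, 1], [0, 0, 3, 0, 0, 0, 1], [0, 0, 1, 0, 0, 0, 1], [0, 0, 0, 0, 0, 0, 1], [0, 0, 0, 0, 0, 0, 1]]
  ]
}}

```text
time: 7.1
ee_pos: [0.5092, -0.1001, 0.0674]
eef_rot: [0.998, 0.058, 0.0, 0.0]
force: [-1.9, -1.7, 4.5]
grip_width: 0.004
```

Request:
{"method": "send_rows", "body": {
  "rows": [
    [[0, 0, 0.5, 0, 0, 0, 1], [0, 0, 0.5, 0, 0, 0, 1], [0, 0, 0, 0, 0, 0, 1], [0, 0, 0, 0, 0, 0, 1]]
  ]
}}

```text
time: 7.43
ee_pos: [0.5092, -0.1001, 0.0667]
eef_rot: [0.998, 0.058, 0.0, 0.0]
force: [-3.2, -3.1, 8.5]
grip_width: -0.001
```

Request:
{"method": "send_rows", "body": {
  "rows": [
    [[0, 0, 0.5, 0, 0, 0, 1], [0, 0, 0.5, 0, 0, 0, 1], [0, 0, 0, 0, 0, 0, 1], [0, 0, 0, 0, 0, 0, 1]]
  ]
}}

```text
time: 7.77
ee_pos: [0.5092, -0.1001, 0.066]
eef_rot: [0.998, 0.058, 0.0, 0.0]
force: [-4.4, -2.5, 12.1]
grip_width: -0.0
```

Cap 3 is dead. On to cap 4.

Request:
{"method": "send_rows", "body": {
  "rows": [
    [[0, 0, -15, 0, 0, 0, 1], [0, -20, 0, 0, 0, 0, 1], [0, -20, 0, 0, 0, 0, 1], [0, -20, 0, 0, 0, 0, 1], [0, 0, 0, 0, 0, 0, 1]]
  ]
}}

```text
time: 8.18
ee_pos: [0.5014, -0.0377, 0.0801]
eef_rot: [0.998, 0.059, -0.0, -0.0]
force: [-0.5, 0.1, 0.2]
grip_width: 0.003
```

Request:
{"method": "send_rows", "body": {
  "rows": [
    [[0, 0, 0, 0, 0, 0, 1], [0, 0, 5, 0, 0, 0, 1], [0, 0, 0, 0, 0, 0, 1], [0, 0, 0, 0, 0, 0, 1]]
  ]
}}

```text
time: 8.52
ee_pos: [0.5021, -0.0408, 0.0748]
eef_rot: [0.998, 0.058, -0.0, -0.0]
force: [-0.3, 1.0, 0.6]
grip_width: -0.001
```

```bash
python3 d.py 4 0.068
```

```text
t 8.52 pos [ 0.5021 -0.0408  0.0748] F [-0.3  1.   0.6] w -0.001 xdir 6.6 zdir [-7.e-04  1.e-04 -1.e+00]
to target, tool mm [-0.5 -0.3  6.8]
```

Request:
{"method": "send_rows", "body": {
  "rows": [
    [[0, 0, 4, 0, 0, 0, 1], [0, 0, 3, 0, 0, 0, 1], [0, 0, 1, 0, 0, 0, 1], [0, 0, 0, 0, 0, 0, 1], [0, 0, 0, 0, 0, 0, 1]]
  ]
}}

```text
time: 8.93
ee_pos: [0.5022, -0.0405, 0.0674]
eef_rot: [0.998, 0.058, -0.0, 0.0]
force: [-0.9, -2.0, 4.1]
grip_width: -0.003
```

Request:
{"method": "send_rows", "body": {
  "rows": [
    [[0, 0, 0.5, 0, 0, 0, 1], [0, 0, 0.5, 0, 0, 0, 1], [0, 0, 0, 0, 0, 0, 1], [0, 0, 0, 0, 0, 0, 1]]
  ]
}}

```text
time: 9.27
ee_pos: [0.5023, -0.0405, 0.0667]
eef_rot: [0.998, 0.058, 0.0, 0.0]
force: [-3.6, -2.5, 7.8]
grip_width: 0.002
```

Request:
{"method": "send_rows", "body": {
  "rows": [
    [[0, 0, 0.5, 0, 0, 0, 1], [0, 0, 0.5, 0, 0, 0, 1], [0, 0, 0, 0, 0, 0, 1], [0, 0, 0, 0, 0, 0, 1]]
  ]
}}

```text
time: 9.6
ee_pos: [0.5023, -0.0405, 0.0659]
eef_rot: [0.998, 0.058, 0.0, 0.0]
force: [-4.8, -3.2, 12.0]
grip_width: 0.001
```

Cap 4 is dead. Cap 5 should be the catch, but I'll feel it first.

Request:
{"method": "send_rows", "body": {
  "rows": [
    [[0, 0, -15, 0, 0, 0, 1], [0, -20, 0, 0, 0, 0, 1], [0, -20, 0, 0, 0, 0, 1], [0, -20, 0, 0, 0, 0, 1], [0, 0, 0, 0, 0, 0, 1]]
  ]
}}

```text
time: 10.02
ee_pos: [0.4946, 0.0218, 0.0801]
eef_rot: [0.998, 0.059, -0.0, -0.0]
force: [-0.1, -0.9, -0.4]
grip_width: -0.0
```

Request:
{"method": "send_rows", "body": {
  "rows": [
    [[0, 0, 0, 0, 0, 0, 1], [0, 0, 5, 0, 0, 0, 1], [0, 0, 0, 0, 0, 0, 1], [0, 0, 0, 0, 0, 0, 1]]
  ]
}}

```text
time: 10.35
ee_pos: [0.4951, 0.0188, 0.0749]
eef_rot: [0.998, 0.058, -0.0, -0.0]
force: [0.1, 1.0, -0.7]
grip_width: 0.001
```

```bash
python3 d.py 5 0.068
```

```text
t 10.35 pos [0.4951 0.0188 0.0749] F [ 0.1  1.  -0.7] w 0.001 xdir 6.6 zdir [-8.e-04  1.e-04 -1.e+00]
to target, tool mm [-0.4 -0.4  6.9]
```

Request:
{"method": "send_rows", "body": {
  "rows": [
    [[0, 0, 4, 0, 0, 0, 1], [0, 0, 3, 0, 0, 0, 1], [0, 0, 1, 0, 0, 0, 1], [0, 0, 0, 0, 0, 0, 1], [0, 0, 0, 0, 0, 0, 1]]
  ]
}}

```text
time: 10.77
ee_pos: [0.4951, 0.0194, 0.0672]
eef_rot: [0.998, 0.058, -0.0, -0.0]
force: [0.4, 0.4, 0.0]
grip_width: -0.003
```

Request:
{"method": "send_rows", "body": {
  "rows": [
    [[0, 0, 0.5, 0, 0, 0, 1], [0, 0, 0.5, 0, 0, 0, 1], [0, 0, 0, 0, 0, 0, 1], [0, 0, 0, 0, 0, 0, 1]]
  ]
}}

```text
time: 11.1
ee_pos: [0.4952, 0.0195, 0.0664]
eef_rot: [0.998, 0.058, -0.0, -0.0]
force: [-1.7, -0.1, 2.9]
grip_width: -0.0
```

Request:
{"method": "send_rows", "body": {
  "rows": [
    [[0, 0, 0.5, 0, 0, 0, 1], [0, 0, 0.5, 0, 0, 0, 1], [0, 0, 0, 0, 0, 0, 1], [0, 0, 0, 0, 0, 0, 1]]
  ]
}}

```text
time: 11.43
ee_pos: [0.4953, 0.0195, 0.0653]
eef_rot: [0.998, 0.058, 0.0, -0.0]
force: [-0.9, 0.1, 3.1]
grip_width: -0.002
```

Cap 5 reads only 3 N at 2.7 mm down, so it gives: this is the catch. Its stop should be at z≈0.061.

Request:
{"method": "send_rows", "body": {
  "rows": [
    [[0, 0, 1, 0, 0, 0, 1], [0, 0, 1, 0, 0, 0, 1], [0, 0, 1, 0, 0, 0, 1], [0, 0, 0, 0, 0, 0, 1], [0, 0, 0, 0, 0, 0, 1]]
  ]
}}

```text
time: 11.85
ee_pos: [0.4952, 0.0194, 0.0621]
eef_rot: [0.998, 0.058, -0.0, -0.0]
force: [0.4, 0.4, 0.7]
grip_width: -0.0
```

Request:
{"method": "send_rows", "body": {
  "rows": [
    [[0, 0, 0.5, 0, 0, 0, 1], [0, 0, 0.5, 0, 0, 0, 1], [0, 0, 0.5, 0, 0, 0, 1], [0, 0, 0, 0, 0, 0, 1], [0, 0, 0, 0, 0, 0, 1]]
  ]
}}

```text
time: 12.27
ee_pos: [0.4952, 0.0194, 0.061]
eef_rot: [0.998, 0.058, 0.0, -0.0]
force: [-2.7, -0.2, 7.4]
grip_width: -0.003
```

Request:
{"method": "send_rows", "body": {
  "rows": [
    [[0, 0, 0.5, 0, 0, 0, 1], [0, 0, 0.5, 0, 0, 0, 1], [0, 0, 0, 0, 0, 0, 1], [0, 0, 0, 0, 0, 0, 1]]
  ]
}}

```text
time: 12.6
ee_pos: [0.4953, 0.0194, 0.0609]
eef_rot: [0.998, 0.058, 0.0, 0.0]
force: [-6.8, 0.5, 21.9]
grip_width: -0.001
```

Request:
{"method": "send_rows", "body": {
  "rows": [
    [[0, 0, 0.5, 0, 0, 0, 1], [0, 0, 0.5, 0, 0, 0, 1], [0, 0, 0, 0, 0, 0, 1], [0, 0, 0, 0, 0, 0, 1]]
  ]
}}

```text
time: 12.93
ee_pos: [0.4954, 0.0194, 0.0607]
eef_rot: [0.998, 0.058, 0.0, 0.0]
force: [-12.2, 0.3, 36.1]
grip_width: 0.0
```

The force climbs to 36 N with no further travel, at z 0.061: it's fully home on its stop. Next I'll lift straight up and back away toward the robot.

Request:
{"method": "send_rows", "body": {
  "rows": [
    [[0, 0, -5, 0, 0, 0, 1], [0, 0, -15, 0, 0, 0, 1], [0, 0, -20, 0, 0, 0, 1], [-15, 0, -20, 0, 0, 0, 1], [-25, 0, -25, 0, 0, 0, 1]]
  ]
}}

```text
time: 13.35
ee_pos: [0.456, 0.0148, 0.1439]
eef_rot: [0.998, 0.058, 0.0, -0.0]
force: [-0.1, 0.8, 0.7]
grip_width: -0.0
```

Request:
{"method": "send_rows", "body": {
  "rows": [
    [[-25, 0, -25, 0, 0, 0, 1], [-25, 0, -25, 0, 0, 0, 1], [-25, 0, -25, 0, 0, 0, 1], [-25, 0, -10, 0, 0, 0, 1], [0, 0, 0, 0, 0, 0, 1]]
  ]
}}

```text
time: 13.77
ee_pos: [0.3539, 0.0031, 0.2304]
eef_rot: [0.998, 0.058, 0.001, 0.0]
force: [1.2, -0.8, 0.3]
grip_width: 0.001
```

Request:
{"method": "send_rows", "body": {
  "rows": [
    [[0, 0, 0, 0, 0, 0, 1], [0, 0, 0, 0, 0, 0, 1], [0, 0, 0, 0, 0, 0, 1], [0, 0, 0, 0, 0, 0, 1], [0, 0, 0, 0, 0, 0, 1]]
  ]
}}

```text
time: 14.18
ee_pos: [0.3564, 0.0033, 0.2282]
eef_rot: [0.998, 0.058, -0.001, -0.0]
force: [0.5, -1.7, -0.2]
grip_width: -0.0
```

```bash
python3 d.py 5 0.068; python3 - <<'E'
from workcell import get_image
import cv2
for c in ["scene","wrist","top"]: cv2.imwrite(f"pics/{c}2.png",get_image(c)[:,:,::-1])
E
```

```text
t 14.18 pos [0.3564 0.0033 0.2282] F [ 0.5 -1.7 -0.2] w -0.0 xdir 6.66 zdir [-1.3e-03  2.0e-04 -1.0e+00]
to target, tool mm [139.3   0.4 160.1]
```

View pics/scene2.png

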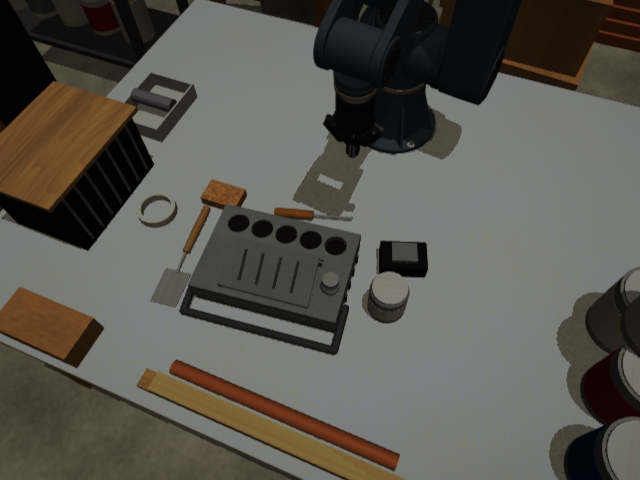

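View pics/wrist2.png

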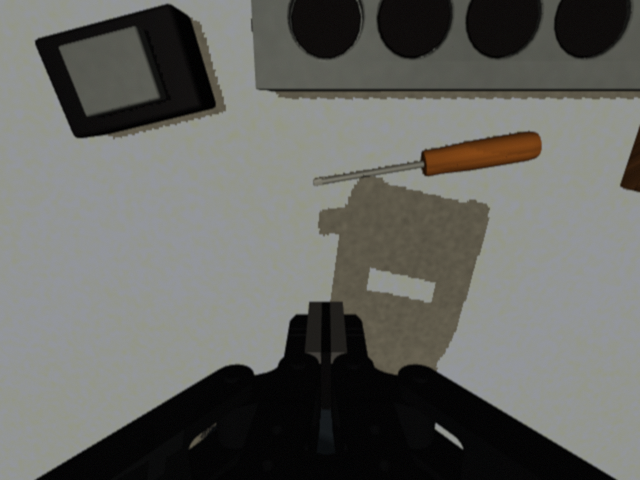

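The scene view is clear and the bystanders look undisturbed. The door outline around (268,272) has changed, so I'll zoom in and compare it with before.

```bash
python3 - <<'E'
import cv2,numpy as np
r=[]
for c,(x0,x1,y0,y1) in {"scene":(170,370,190,340),"top":(250,470,110,290)}.items():
    r.append(np.hstack([cv2.convertScaleAbs(cv2.resize(cv2.imread(f"pics/{c}{i}.png")[y0:y1,x0:x1],(400,300),interpolation=cv2.INTER_CUBIC),alpha=1.8) for i in (0,2)]))
cv2.imwrite("pics/cmp.png",np.vstack(r))
E
```

```text
(no output)
```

View pics/cmp.png

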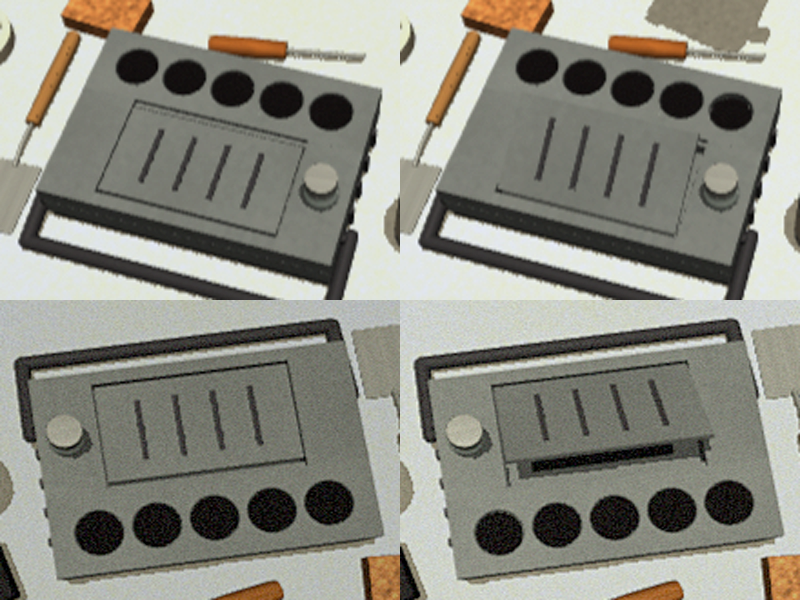

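The after pictures show the door tipped up, cap 5 sunk, and the jar and tools in place. One quick check of the opening angle against the pictures, then I'll hand in.

```bash
python3 - <<'E'
from h import *
m=camera_model("top"); f=240/np.tan(np.radians(m['fovy'])/2)
a=np.radians(6.65); ex=np.array([np.cos(a),np.sin(a)]); ey=np.array([-np.sin(a),np.cos(a)])
c=np.array([.5085,-.1001])+.07*ex
for th in (0,.3,.4,.5):
    for y in (-.103,.103):
        p=np.r_[c+ex*(.098-.111*np.cos(th))+ey*y,.07+.111*np.sin(th)]
        q=np.array(m['R'])@p+np.array(m['t']); print(th,y,(q[:2]/q[2]*f+[m['cx'],m['cy']]).round(1))
print("measured at -y corner: shut (418,208), now (422,191)")
from workcell import ticket
print(ticket.hand_in())
E
```

```text
0 -0.103 [416.9 202.4]
0 0.103 [309.1 217.5]
0.3 -0.103 [420.6 196.1]
0.3 0.103 [308.6 211.7]
0.4 -0.103 [421.7 192.7]
0.4 0.103 [308.2 208.6]
0.5 -0.103 [422.6 188.8]
0.5 0.103 [307.8 204.8]
measured at -y corner: shut (418,208), now (422,191)
the job is handed in; nothing more can be done
None
```

The battery door is up and was still up after I moved clear. The release was cap 5, and I've handed the job in at about 14 s of the 51 s allowed.

- **Feeling for the catch:** With shut fingertips I felt caps 1 to 4 in turn. Each one pushed back at about 6 N per mm, up to about 12 N at 2 mm, so they are dead plugs. Cap 5 gave at about 3 N.
- **Pressing it home:** I pushed cap 5 down to its stop. The fingertips ended at z ≈ 0.061 m, and the force rose to 36 N with no further travel.
- **Moving clear:** I lifted straight up and backed toward the robot. The fingertips ended about 14 cm back from cap 5 and 16 cm above it, with contact force near zero.

**Last checks:**
- The before and after pictures show the door raised and cap 5 sunk. The jar and the tools around the lamp look unmoved.
- My rough corner check on the door's opening angle was not precise. The corner moved 17 px in the top view, where a full opening predicts about 14 px. Its final position reads nearer 0.45 than 0.5 rad, and the same check was already about 5 px off with the door shut.
- I take the door as fully open because of the hard stop at the expected depth, not because of that angle check.

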